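# Pin the mixing drum to its drive shaft

## Robot

A 7-joint arm with a two-finger parallel gripper is mounted at the origin on the work surface. World frame = base frame: x ahead of the robot, y to its left, z up, the work surface at z = 0. Lengths are in m, angles in rad, forces in N, time in s.
With the tool pointing down it reaches from about 0.425 to 0.925 m from the base axis. Payload 6.8 kg.
Tool frame: the origin (TCP) lies at the very end of the fingers, on their centre line; the grasp point (between the pads) lies 19 mm behind it; z points along the fingers, y is the line along which they close (so a half turn about z gives the same grasp; the last joint's range is limited). The gripper opens to 85 mm and grips with 20 to 120 N. Pads are 22 mm wide; open, the fingers measure 114 mm over their backs; the gripper's body (76 mm by 85 mm) begins 54 mm behind the grasp point. The pads swing forward as they close: fully open they stand 13 mm farther back than shut.
Start: joints at [-1.313, 0.477, 0.022, 1.555, -0.011, 1.109, -0.083], TCP at [0.241, 0.63, 0.231] pointing down, gripper open.
Joint ranges: [-2.96, 2.96], [-0.34, 2.1], [-1.41, 1.46], [0.24, 2.44], [-1.37, 4.51], [0.17, 1.92], [-2.96, 2.96]. Speed limits (rad/s): [2.39, 2.39, 3.14, 3.14, 3.14, 3.14, 3.14].

## Interface

Orientations are given as a unit quaternion [w, x, y, z].
In Python, from station import bot gives the robot as it stands.
- The arm moves only by the tool jog_arm, never from a script. Its argument "motion" is a list of rows, each a list of 7 numbers: the turn, a rotation vector about the tool's x, y, z in rad, then the shift along the tool's x, y, z in mm, then the finger opening in mm, from 0 to 85.4. A call has 1 to 10 rows; each row is the pose to reach, as a shift and turn from the pose commanded when the call began, along the tool's axes at that moment; what a row does not reach only later rows make up. A row lasts 1/8 s, in which the tool goes at most 62.5 mm and 10.7 degrees, less where a joint would pass 70% of its speed; a pose out of reach is approached as far as the arm can. A call with a gripper value outside its range is refused whole. The fingers move at their own pace and stop on an object; "grip_force" is the grip in N (left out, the last holds). Time passes only in rows, so rows that repeat a pose let the fingers close. It gives the time, the measured TCP pose, the force, the opening and the grip force at its end, in the units of the state.
- bot.get_obs(): the state, without advancing time (a new reading comes with each control period).
- bot.read_camera(name): name is "scene" or "top"; returns a dict with "pixels" (480x640x3 uint8, red, green, blue), "camera_matrix" (3x3 intrinsics, pixels), "distortion" ([k1, k2, p1, p2, k3] as OpenCV has them; the pictures are not rectified), "T" (4x4, takes a point from camera to world coordinates). Camera axes: x right, y down, z forward; pixel columns grow to the right and rows downward; lengths in m; the calibration is good to about 2 mm. A picture is of the moment at which its call begins. There is no depth.
- bot.hand_in(): hands the job in; it is judged then, once.
Trained networks look in a picture, given as the dict that the camera call returned (one of the last four; its "shot" number tells which), for a name from the list of things; names that differ only in an ending like _2 or _b are one class to them, and where a whole thing is asked for, a point or a joint stands for the part that bears it (a point fixed in the world has none). Each returns a list of dicts, best first, with "score" (0 to 1); they miss things now and then, are a little off and sometimes report something else, mostly with a low value. They report only what shows in the picture. A call takes as long as a camera call. They do not tell look-alikes from the thing itself.
- bot.spot_in(thing, picture): "xy" ([column, row] in pixels, amid what is visible of it).
- bot.tip_of(thing, picture): "xy" ([column, row] in pixels: a listed point, or the origin of a listed thing).
The state is a dict: "t": time; "q": joint angles; "joint_vel": joint speeds; "joint_torque": joint torques, N m; "eef_pos": TCP position; "tool_rot": TCP orientation; "contact_force": force on the tool from outside, world axes, zero at the start; "torque": the same for the moment, N m; "gripper_width": opening from 0.0 (shut) to 1.0 (fully open); "grasp_force": force on a finger pad.
Only numpy, scipy, OpenCV 4.12 (cv2) and the standard library are available. Lean on these libraries where they do the work, as an engineer would, in place of code of your own. Each camera call takes 0.05 s, during which the arm holds its last target. There are 200 camera calls.

## Task

Take the orange linchpin out of the blue pin block and lock the mixing drum: feel gently for the cross hole of the drive shaft under the slot in the drum's hub, push the pin through until its flange is fully home on the hub, then swing its wire ring over the end of the shaft until it has snapped past the brass nub. Force nothing, leave everything else standing where it is, and let go.

Things in the scene. Friction and masses are not known exactly. Their poses are not given: they have to be found in the camera images.
- mixer: Fixed white bench mixer. Origin on the table straight below the middle of the hub's slot; z up; -x is the way the shaft's free end points, +x leads along the shaft axis (100 mm above the table) to drum and gearbox. The hub is an aluminium block, x -24.5 to 36, 44 wide (y), flat top 122 above the table. Pressing on it with over about 25 N is too much.
- slot (a point): Middle of the slot along x in the hub's top, at the top's level; axes as the mixer's. Slot 41 long, 13.5 wide, 10 deep. Its floor is the top of the fixed steel shaft (24 square), with an upright cross hole, 11.5 diameter, on the slot's middle line but anywhere from x = -8 to +8. A sprung ball 9 below the hole's mouth grips the pin: 3 to 12 N push it past.
- hub_end (a point): Middle of the upper edge of the hub's end, 24.5 to the -x side of the slot's middle. The shaft sticks out here and ends in a blue cap, 24 wide, its face 62 to the -x side of the cross hole, top level with the hub's. A sprung brass nub, 8 diameter, sticks out 11 from the face, 5 below the top; the ring's end bar pushes it in (3 to 10 N), passes, and is then held under it.
- drum_top (a point): Top of the white drum, radius 57, which runs from 32 to 147 to the +x side of the slot's middle; the gearbox beyond it (x 190 to 300, 140 wide) is 190 high.
- rack: Fixed blue plastic pin block 130 x 60 x 58 high, origin under its centre. The linchpin stands in a rectangular hole 30 to the -x side of the centre, its flange resting on the block's top; a plain pin with a grey head stands 32 to the +x side.
- linchpin: Loose upright linchpin, 0.14 kg. Origin on its axis at the flange's underside, which rests on the hub at last; z up, -x towards the ring. Below: key 22 (x) x 12 (y) x 8 deep that fits the slot, so pin axes must lie as the mixer's; shank 10 diameter to 50 below, last 3 tapering to 7.6. Above: flange 4 thick (x -20 to 12, 20 wide), head 20 (x) x 18 (y) up to 40: grip across y, 26 above the origin.
- ring (a joint): Angle (rad) of the wire ring on the linchpin: 0 straight up, pi/2 level, pointing to the pin's -x, 2.18 end stop, sloping down over the shaft's end. Hinge 18 to the pin's -x side and 14 above its origin. Stiff (0.03 N m): it stays where it is left. Meets the nub at about 1.85, is past it from 2.0; bearing on the end stop pries at the pin. Loop 47 wide, bar 58 from the hinge, then a red thumb tab.
- ring_tab (a point): Point on the flat red thumb tab (18 wide, 4 thick, running on outwards from 58 to 87 from the hinge), 78 from the ring's hinge, on the middle line. Pushing the tab down about here swings the ring over and keeps clear of the nub.
- spare_pin: Loose plain pin, 20 diameter grey head 16 high, standing in the block; origin under the head, level with the block's top. Leave alone.
- pot_a: Loose white pot, 56 diameter, 50 high; origin under its centre. Leave alone.
- pot_b: Loose white pot, 56 diameter, 50 high; origin under its centre. Leave alone.
- pot_c: Loose small pot with blue lid, 48 diameter, 42 high; origin under its centre. Leave alone.
- amber_bottle: Loose amber bottle, 54 diameter, 100 high; origin under its centre. Leave alone.
- spatula: Loose spatula lying on the counter; origin under its middle. Leave alone.
Mind the look-alikes: they are no part of the job. What is shaped like the linchpin but green is not meant.

How it is judged:
On the way, in this order (a step that is already met when the one before it is completed fails the run):
1. the linchpin is pushed fully home in the hub, its ring still open (z of linchpin in the frame of slot between -0.004 and 0.0025 m and horizontal distance between linchpin and slot below 0.012 m and value of joint ring below 1.75 rad), for 0.2 s.
2. the ring is swung over past the nub (value of joint ring above 2 rad), for 0.2 s.
At the end, for the whole second after the job is handed in: The linchpin stands upright (within 7 degrees) through the shaft's hole, the flange's underside within 3 mm of the hub's top and within 12 mm of the slot's middle, its ring swung to beyond 2.0 rad, past the nub, at rest and released (z of linchpin in the frame of slot between -0.004 and 0.003 m and horizontal distance between linchpin and slot below 0.012 m and angle between linchpin's own z axis and vertical below 0.12 rad and value of joint ring above 2 rad and linear speed of linchpin below 0.02 m/s); the robot touches nothing.
It fails at once if more than 50 N between the linchpin and the mixer while the ring is still open (contact force between linchpin and mixer above 50 N and value of joint ring below 1.75 rad).
It fails at once if more than 100 N of wedging between the linchpin, with its ring, and the mixer (contact force between linchpin and mixer above 100 N).
It fails at once if more than 40 N between the fingers and the mixer (contact force between the fingers and mixer above 40 N).
It fails at once if a bystander moved by more than 30 mm (distance of any of spare_pin, pot_a, pot_b, pot_c, amber_bottle, spatula from where it was at the start of the episode above 0.03 m).
It also fails if it takes over 72 s, if anything falls off the work surface, if the arm or the gripper's body presses on something with over 40 N, if the wrist force passes 120 N, or if a joint passes its speed limit or range.

## Working session

There is one attempt and no reset: what is moved stays moved. The work goes in short steps, Python scripts to look and compute and a tool call to move; the robot and the scene stay as the last step left them, time stands still between calls to the robot, and variables do not carry over. Pictures are saved under pics/ and viewed, at most 11 in all, crops included, and the job is handed in when it is done.

Besides the shell and the picture viewer there is one more tool, called after "Request:" by a JSON object that holds its "api" and its "payload". jog_arm: Moves the arm, as the interface text tells. Its arguments: {"type":"object","properties":{"motion":{"type":"array"},"grip_force":{"type":"number"}},"required":["motion"]}

```bash
ls; mkdir -p pics; python3 - <<'E'
from station import bot
import cv2,numpy as np
o=bot.get_obs();print({k:np.round(v,3).tolist() for k,v in o.items()})
for n in("scene","top"):
    p=bot.read_camera(n);cv2.imwrite(f"pics/{n}0.png",p["pixels"][...,::-1])
    print(n,p["camera_matrix"].tolist(),p["distortion"],np.round(p["T"],3).tolist())
    for t in["linchpin","slot","hub_end","drum_top","rack","ring_tab","spare_pin","pot_a","pot_c","amber_bottle","spatula"]:
        print(t,[(np.round(d["xy"],1).tolist(),round(d["score"],2)) for d in bot.tip_of(t,p)[:4]])
E
```

```text
pics
{'t': 0.0, 'q': [-1.313, 0.478, 0.022, 1.556, -0.012, 1.109, -0.083], 'joint_vel': [0.001, 0.001, 0.001, 0.001, -0.001, 0.002, -0.001], 'joint_torque': [-0.0, -59.644, 1.608, -28.121, 0.012, 0.009, -0.0], 'eef_pos': [0.241, 0.63, 0.23], 'tool_rot': [-0.0, 0.182, 0.983, -0.001], 'contact_force': [0.125, 0.361, -0.18], 'torque': [0.008, 0.02, -0.033], 'grasp_force': 0.0, 'gripper_width': 1.001}
scene [[547.3310985288446, 0.0, 328.9783341529305], [0.0, 547.3310985288446, 247.6478465485398], [0.0, 0.0, 1.0]] [0.04317036 0.         0.         0.         0.        ] [[0.058, 0.655, -0.753, 1.365], [0.998, -0.051, 0.033, -0.148], [-0.017, -0.754, -0.657, 0.848], [0.0, 0.0, 0.0, 1.0]]
linchpin [([239.9, 291.3], 0.96), ([291.9, 250.0], 0.79), ([241.1, 364.7], 0.28)]
slot [([441.1, 250.0], 0.9)]
hub_end [([429.6, 249.8], 0.92)]
drum_top [([493.0, 232.2], 0.64)]
rack [([256.2, 304.5], 0.62)]
ring_tab [([194.7, 269.5], 0.65), ([252.4, 245.3], 0.5), ([317.6, 366.1], 0.22)]
spare_pin [([273.9, 285.2], 0.44)]
pot_a [([318.8, 370.2], 0.89), ([359.2, 246.8], 0.78), ([385.2, 361.7], 0.69)]
pot_c 
[... 338 characters left out ...]
  ] [[-0.007, -0.983, 0.184, 0.312], [-1.0, 0.009, 0.007, -0.114], [-0.008, -0.184, -0.983, 1.364], [0.0, 0.0, 0.0, 1.0]]
linchpin [([370.2, 301.4], 0.98), ([411.0, 234.5], 0.56)]
slot [([245.2, 238.8], 0.77), ([449.4, 231.1], 0.55)]
hub_end [([250.1, 242.3], 0.56), ([197.7, 235.1], 0.25)]
drum_top []
rack [([394.9, 242.6], 0.77), ([305.4, 310.0], 0.19)]
ring_tab [([448.4, 229.7], 0.58), ([406.7, 314.5], 0.53)]
spare_pin [([387.3, 240.9], 0.53)]
pot_a [([349.5, 179.4], 0.7), ([305.9, 312.9], 0.55), ([307.7, 181.2], 0.55)]
pot_c [([349.5, 179.4], 0.7), ([305.9, 312.9], 0.55), ([307.7, 181.2], 0.55)]
amber_bottle [([404.7, 184.9], 0.85), ([411.7, 234.9], 0.17)]
spatula [([468.5, 325.5], 0.93)]
```

View pics/scene0.png

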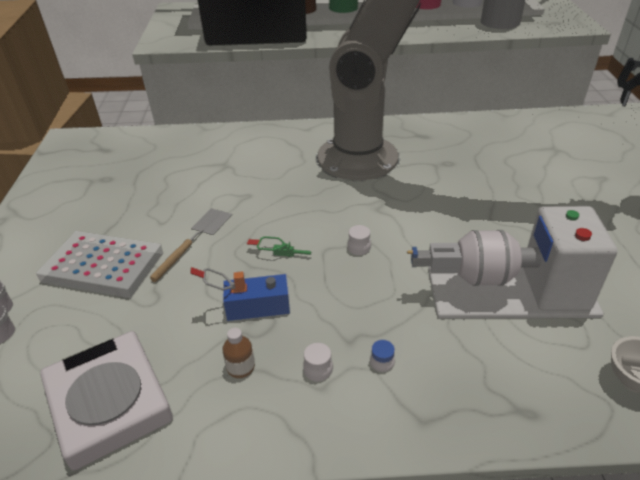

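View pics/top0.png

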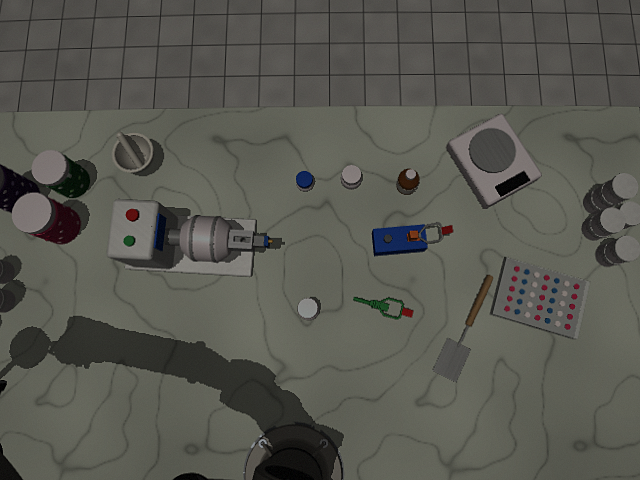

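The orange linchpin stands in the blue block at scene (239,285) and top (412,236). The green look-alike lies flat at scene (285,250) and top (375,302), so it is not the one meant. I'll confirm with an enlarged crop and triangulate.

```bash
cat > h.py <<'E'
import cv2,numpy as np
from station import bot
def ray(p,xy):
    u=cv2.undistortPoints(np.array([[xy]],float),p["camera_matrix"],p["distortion"])[0,0]
    T=p["T"];d=T[:3,:3]@[u[0],u[1],1];return T[:3,3],d/np.linalg.norm(d)
def atz(p,xy,z):
    c,d=ray(p,xy);return c+d*(z-c[2])/d[2]
def tri(p,a,q,b):
    c1,d1=ray(p,a);c2,d2=ray(q,b)
    s=np.linalg.lstsq(np.c_[d1,-d2],c2-c1,rcond=None)[0]
    A,B=c1+s[0]*d1,c2+s[1]*d2;return (A+B)/2,np.linalg.norm(A-B)
def proj(p,X):
    W=np.linalg.inv(p["T"]);r=cv2.Rodrigues(W[:3,:3])[0]
    return cv2.projectPoints(np.array(X,float).reshape(-1,1,3),r,W[:3,3],p["camera_matrix"],p["distortion"])[0][:,0]
def crop(p,x,y,w,h,k):
    return cv2.resize(p["pixels"][y:y+h,x:x+w,::-1],None,fx=k,fy=k,interpolation=cv2.INTER_CUBIC)
E
python3 - <<'E'
from h import *
s=bot.read_camera("scene");t=bot.read_camera("top")
for n,a,b,z in[("pin",(239.9,291.3),(411,234.5),.058),("slot",(441.1,250),(245.2,238.8),.122),("hubend",(429.6,249.8),(250.1,242.3),.122),("tab",(194.7,269.5),(449.4,231.1),.1)]:
    print(n,*[np.round(v,4) for v in tri(s,a,t,b)],atz(s,a,z).round(4),atz(t,b,z).round(4))
I=np.vstack([np.hstack([crop(s,180,250,130,75,3),crop(s,400,225,130,75,3)]),np.hstack([crop(t,365,210,130,75,3),crop(t,180,205,130,75,3)])])
cv2.imwrite("pics/c1.png",I)
E
```

```text
pin [ 0.577  -0.2952  0.0555] 0.003 [ 0.5794 -0.2962  0.058 ] [ 0.5764 -0.2933  0.058 ]
slot [0.5568 0.1093 0.1213] 0.0022 [0.5575 0.1102 0.122 ] [0.5565 0.1081 0.122 ]
hubend [0.5485 0.0934 0.1163] 0.0076 [0.5552 0.0876 0.122 ] [0.548  0.0962 0.122 ]
tab [ 0.5719 -0.377   0.1173] 0.0 [ 0.5531 -0.3824  0.1   ] [ 0.5755 -0.3806  0.1   ]
```

View pics/c1.png

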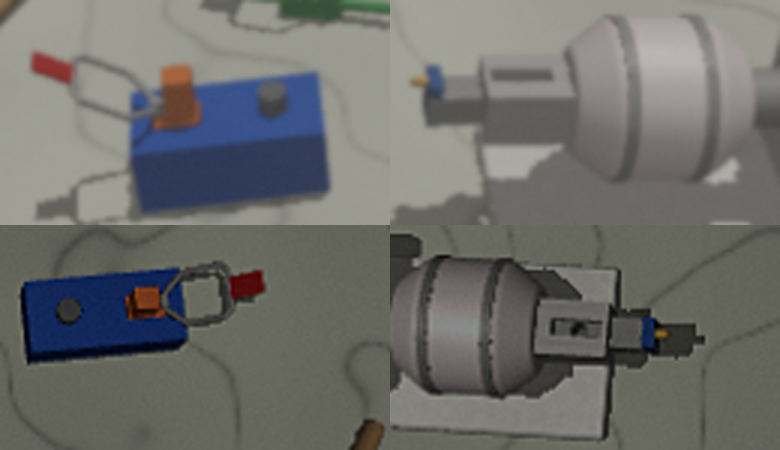

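The crop confirms it: the orange pin in the blue block has its ring about half raised to the left (tab red at crop (50,66) and (247,285)), and the cross hole shows in the slot at crop (577,327). Next I fit the rack and mixer poses.

```bash
cat > fit.py <<'E'
from h import *
from scipy.optimize import minimize,differential_evolution
ims=[bot.read_camera("scene"),bot.read_camera("top")]
def place(v,P):
    c,s=np.cos(v[2]),np.sin(v[2]);P=np.array(P,float)
    return np.c_[v[0]+c*P[:,0]-s*P[:,1],v[1]+s*P[:,0]+c*P[:,1],P[:,2]]
# rack: silhouette
M=[]
for p in ims:
    h=cv2.cvtColor(p["pixels"],cv2.COLOR_RGB2HSV);m=((h[...,0]>105)&(h[...,0]<130)&(h[...,1]>130)).astype(np.uint8)
    n,l,st,_=cv2.connectedComponentsWithStats(m);i=1+np.argmax(st[1:,4])
    c=np.vstack(cv2.findContours((l==i).astype(np.uint8),0,1)[0]);k=np.zeros_like(m);cv2.fillConvexPoly(k,cv2.convexHull(c),1);M.append(k)
    print(st[i])
B=[(x,y,z) for x in(-.065,.065) for y in(-.03,.03) for z in(0,.058)]
def cost(v,sel=(0,1)):
    e=0
    for i in sel:
        k=np.zeros((480,640),np.uint8);h=cv2.convexHull(proj(ims[i],place(v,B)).astype(np.float32))
        cv2.fillConvexPoly(k,np.round(h*256).astype(np.int32),1,shift=8);e+=(k!=M[i]).sum()
    return float(e)
for sel in((0,1),(0,),(1,)):
    r=differential_evolution(cost,[(.54,.62),(-.30,-.22),(1.2,1.9)],args=(sel,),seed=1,maxiter=60,popsize=12)
    print("rack",sel,r.x.round(4),r.fun,"pin",place(r.x,[(-.03,0,.058)]).round(4))
# mixer: edge fit
def line(a,b,n=40): return [np.array(a)+(np.array(b)-a)*t for t in np.linspace(0,1,n)]
def rect(x0,x1,y,z): 
    c=[(x0,-y,z),(x1,-y,z),(x1,y,z),(x0,y,z)];return sum([line(c[i],c[(i+1)%4]) for i in range(4)],[])
L=line((-.0245,-.022,.122),(-.0245,.022,.122))+line((-.0245,-.022,.122),(.025,-.022,.122))+line((-.0245,.022,.122),(.025,.022,.122))+rect(-.0205,.0205,.00675,.122)+rect(.19,.30,.07,.19)
G=[]
for p in ims:
    g=cv2.GaussianBlur(cv2.cvtColor(p["pixels"],cv2.COLOR_RGB2GRAY).astype(np.float32),(0,0),.8)
    m=np.minimum(np.hypot(cv2.Sobel(g,5,1,0),cv2.Sobel(g,5,0,1)),100);G.append(m)
def ce(v,sel=(0,1)):
    e=0
    for i in sel:
        q=proj(ims[i],place(v,L)).astype(np.float32);e-=cv2.remap(G[i],q[:,:1].copy(),q[:,1:].copy(),1).mean()
    return float(e)
for sel in((0,1),(0,),(1,)):
    r=differential_evolution(ce,[(.53,.58),(.08,.13),(1.35,1.8)],args=(sel,),seed=1,maxiter=80,popsize=15)
    print("mixer",sel,r.x.round(4),round(r.fun,1))
    if len(sel)==2: v=r.x
I=[]
for p,(x,y,w,h) in zip(ims,((395,225,80,60),(195,205,80,60))):
    k=cv2.resize(p["pixels"][y:y+h,x:x+w,::-1],None,fx=5,fy=5,interpolation=cv2.INTER_CUBIC);c=k.copy()
    for q in proj(p,place(v,L)): cv2.circle(c,tuple(int(a) for a in ((q-[x,y]+.5)*5)),0,(0,0,255),-1)
    I.append(np.hstack([k,c]))
cv2.imwrite("pics/c2.png",np.vstack(I))
E
python3 fit.py
```

```text
[224 275  63  27 840]
[ 372  224   55   32 1145]
rack (0, 1) [ 0.5683 -0.2647  1.6602] 1578.0 pin [[ 0.5709 -0.2946  0.058 ]]
rack (0,) [ 0.542  -0.2715  1.7836] 1417.0 pin [[ 0.5483 -0.3008  0.058 ]]
rack (1,) [ 0.5693 -0.2649  1.6451] 61.0 pin [[ 0.5715 -0.2949  0.058 ]]
mixer (0, 1) [0.5569 0.116  1.5134] -138.8
mixer (0,) [0.5567 0.1109 1.4384] -71.1
mixer (1,) [0.5567 0.1121 1.5147] -77.9
```

View pics/c2.png

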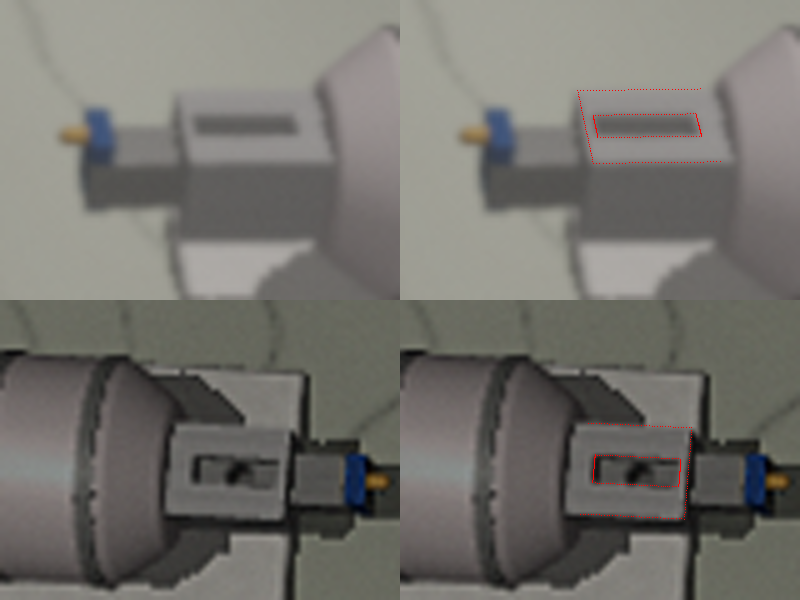

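The overlay shows the mixer fit is good in the top view (hub outline at crop (570-690,425-515), hole at about (237,470)). It is about 1 px off in the scene view. The rack mask in the scene view needs a looser threshold.

```bash
sed -i 's/(h\[...,1\]>130)/(h[...,1]>95)\&(h[...,2]>25)/; s/^cv2.imwrite.*//' fit.py; sed -i '/^# mixer/,$d' fit.py; cat >> fit.py <<'E'
for xy in((241.9,238.5),(242.5,238.5)): print("hole",atz(ims[1],xy,.112).round(4))
h=cv2.cvtColor(ims[1]["pixels"],cv2.COLOR_RGB2HSV);
for i,p in enumerate(ims):
    h=cv2.cvtColor(p["pixels"],cv2.COLOR_RGB2HSV);m=((h[...,0]>5)&(h[...,0]<16)&(h[...,1]>150)&(h[...,2]>60)).astype(np.uint8)
    m[:,:225]=0 if i==0 else m[:,:225]
    n,l,st,ce=cv2.connectedComponentsWithStats(m)
    for j in range(1,n):
        if st[j,4]>15: print(i,st[j],ce[j].round(1))
# expected pin px for candidate yaw
E
python3 fit.py
```

```text
[ 224  275   65   45 2052]
[ 372  224   56   32 1113]
rack (0, 1) [ 0.569  -0.2661  1.6782] 365.0 pin [[ 0.5723 -0.2959  0.058 ]]
rack (0,) [ 0.5664 -0.2669  1.658 ] 297.0 pin [[ 0.569  -0.2968  0.058 ]]
rack (1,) [ 0.5691 -0.2659  1.6738] 52.0 pin [[ 0.5722 -0.2957  0.058 ]]
hole [0.5593 0.1178 0.112 ]
hole [0.5593 0.1164 0.112 ]
0 [235 273   8   6  37] [238.2 275.2]
1 [410 231  10  10  62] [414.1 234.4]
```

Request:
{"api": "jog_arm", "payload": {"motion": [[0,0,0.18,-45,-45,-30,50],[0,0,0.36,-90,-90,-30,50],[0,0,0.54,-135,-135,-30,50],[0,0,0.72,-180,-180,-30,50],[0,0,0.9,-225,-225,-30,50],[0,0,1.1,-270,-270,-30,50],[0,0,1.1,-315,-315,-30,50],[0,0,1.1,-360,-360,-30,50],[0,0,1.1,-405,-405,-30,50],[0,0,1.1,-450,-449,-30,50]], "grip_force": 40}}

```text
t: 2.75
eef_pos: [0.4948, 0.0636, 0.2618]
tool_rot: [0.0, 0.669, 0.743, 0.001]
contact_force: [0.9, -0.0, 0.8]
gripper_width: 0.585
grasp_force: 0.0
```

Request:
{"api": "jog_arm", "payload": {"motion": [[0,0,0,-60,10,0,50],[0,0,0,-120,20,0,50],[0,0,0,-180,30,0,50],[0,0,0,-240,37,0,50],[0,0,0,-300,37,20,50],[0,0,0,-351,37,60,50],[0,0,0,-351,37,110,50],[0,0,0,-351,37,120,50],[0,0,0,-351,37,120,50],[0,0,0,-351,37,120,50]]}}

```text
t: 4.0
eef_pos: [0.5693, -0.2796, 0.1436]
tool_rot: [0.002, 0.668, 0.744, 0.001]
contact_force: [-1.2, -0.2, 0.1]
gripper_width: 0.587
grasp_force: 0.0
```

```bash
python3 - <<'E'
from h import *
s=bot.read_camera("scene");t=bot.read_camera("top")
o=bot.get_obs();print(o["eef_pos"],o["contact_force"])
e=o["eef_pos"];print(proj(s,[e]),proj(t,[e]))
cv2.imwrite("pics/c3.png",np.hstack([crop(s,170,180,130,150,3),crop(t,350,170,130,150,3)]))
E
```

```text
[ 0.5690131  -0.27969115  0.14333794] [ 0.07276964 -0.45720556 -0.02225854]
[[243.40024774 255.98563917]] [[410.03957421 230.33774531]]
```

View pics/c3.png

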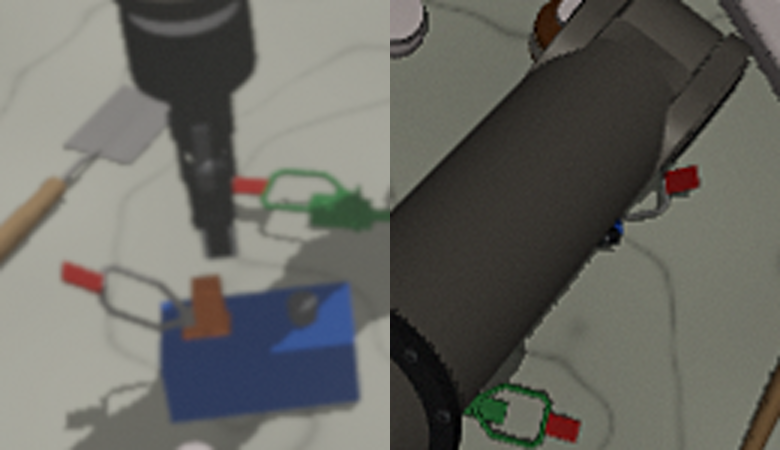

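The scene view shows the gripper above the pin: fingertip at crop (220,250), orange head at (208,280) and about 15 mm off along pin x. I correct that and descend.

Request:
{"api": "jog_arm", "payload": {"motion": [[0,0,0,-16,3,0,50],[0,0,0,-16,3,30,50],[0,0,0,-16,3,55,50],[0,0,0,-16,3,70,50],[0,0,0,-16,3,76,50],[0,0,0,-16,3,76,50],[0,0,0,-16,3,76,30],[0,0,0,-16,3,76,22],[0,0,0,-16,3,76,15],[0,0,0,-16,3,76,12]], "grip_force": 30}}

```text
t: 5.35
eef_pos: [0.5725, -0.2957, 0.066]
tool_rot: [0.0, 0.669, 0.743, 0.0]
contact_force: [-1.9, 1.5, 6.9]
gripper_width: 0.206
grasp_force: 30.9
```

Request:
{"api": "jog_arm", "payload": {"motion": [[0,0,0,0,0,0,10],[0,0,0,0,0,-5,10],[0,0,0,0,0,-15,10],[0,0,0,0,0,-35,10],[0,0,0,0,0,-65,10],[0,0,0,0,0,-100,10],[0,0,0,0,0,-130,10],[0,0,0,0,0,-150,10],[0,0,0,0,0,-150,10],[0,0,0,0,0,-150,10]], "grip_force": 60}}

```text
t: 6.6
eef_pos: [0.5718, -0.2949, 0.2142]
tool_rot: [-0.001, 0.669, 0.743, -0.0]
contact_force: [-0.1, 0.4, -1.9]
gripper_width: 0.201
grasp_force: 58.6
```

```bash
python3 - <<'E'
from h import *
s=bot.read_camera("scene");o=bot.get_obs();e=o["eef_pos"];print(e,o["contact_force"],o["torque"])
P=[e+[0,0,z] for z in(-.008,-.058,.032)]
print(proj(s,P).round(1).tolist(), bot.tip_of("linchpin",s)[:2])
x,y=proj(s,[e])[0].astype(int)-[75,60];cv2.imwrite("pics/c4.png",crop(s,x,y,150,120,5))
print(x,y)
E
```

```text
[ 0.57166439 -0.29485488  0.21389354] [-0.32689733  1.04079407 -1.58014306] [0.02707117 0.03617331 0.04665156]
[[231.0, 232.2], [234.6, 252.4], [228.0, 215.1]] [{'xy': [229.2, 233.0], 'score': 0.94}, {'xy': [289.0, 254.4], 'score': 0.88}]
155 168
```

View pics/c4.png

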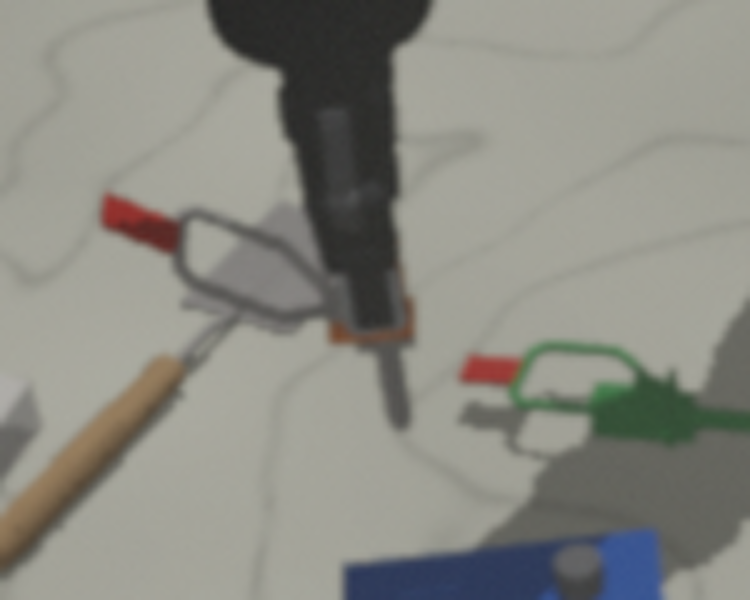

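The pin hangs straight: shank tip at crop (400,427), which is px (235,253), and the tool axis predicts (234.6,252.4). I move it over the slot, turning to the mixer's yaw.

Request:
{"api": "jog_arm", "payload": {"motion": [[0,0,0.03,30,2,-8,10],[0,0,0.08,80,6,-8,10],[0,0,0.16,130,9,-8,10],[0,0,0.16,180,12,-8,10],[0,0,0.16,230,16,-8,10],[0,0,0.16,280,20,-8,10],[0,0,0.16,330,23,-8,10],[0,0,0.16,375,26,-8,10],[0,0,0.16,400,28,0,10],[0,0,0.16,410,28,10,10]]}}

```text
t: 7.95
eef_pos: [0.5569, 0.116, 0.2041]
tool_rot: [-0.0, 0.726, 0.688, -0.0]
contact_force: [-0.4, -1.0, -0.9]
gripper_width: 0.198
grasp_force: 58.5
```

Request:
{"api": "jog_arm", "payload": {"motion": [[0,0,0,0,0,0,10],[0,0,0,0,0,0,10]]}}

```text
t: 8.2
eef_pos: [0.5574, 0.1128, 0.2052]
tool_rot: [0.0, 0.727, 0.686, -0.0]
contact_force: [-0.1, 0.7, -1.6]
gripper_width: 0.199
grasp_force: 58.5
```

```bash
python3 - <<'E'
from h import *
s=bot.read_camera("scene");o=bot.get_obs();e=o["eef_pos"];print(e,o["contact_force"],o["torque"],o["tool_rot"])
R=o["tool_rot"];print("toolx deg",np.degrees(2*np.arctan2(R[2],R[1])))
print(proj(s,[e-[0,0,.058],[.5568,.1135,.122]]).round(1).tolist(), bot.tip_of("slot",s)[:2],bot.tip_of("linchpin",s)[:2])
cv2.imwrite("pics/c5.png",crop(s,400,195,100,80,8))
E
```

```text
[0.55757675 0.11305116 0.20550832] [-0.51446178  0.27459571 -0.51417622] [-0.01398871 -0.043612    0.03042097] [ 3.46513036e-04  7.27332863e-01  6.86284767e-01 -6.88529012e-05]
toolx deg 86.67346826438181
[[444.1, 240.2], [442.7, 249.7]] [{'xy': [443.1, 250.6], 'score': 0.84}] [{'xy': [448.9, 220.6], 'score': 0.55}]
```

View pics/c5.png

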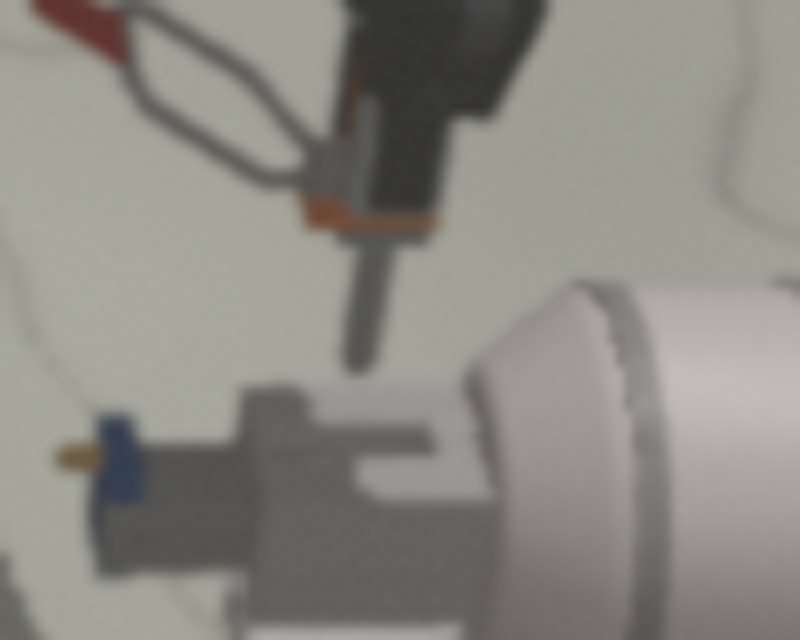

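Pin tip at crop (357,370), px (444.6,241.2); slot middle about px (443.7,249.5). So I go about +3 mm along tool x and -1 along tool y, then lower gently.

Request:
{"api": "jog_arm", "payload": {"motion": [[0,0,0,3,-1,5,10],[0,0,0,3,-1,12,10],[0,0,0,3,-1,18,10],[0,0,0,3,-1,22,10],[0,0,0,3,-1,24,10],[0,0,0,3,-1,25,10],[0,0,0,3,-1,26,10],[0,0,0,3,-1,27,10],[0,0,0,3,-1,28,10],[0,0,0,3,-1,28,10]]}}

```text
t: 9.6
eef_pos: [0.5563, 0.1183, 0.1772]
tool_rot: [-0.0, 0.726, 0.687, -0.0]
contact_force: [0.0, 0.5, -1.2]
gripper_width: 0.204
grasp_force: 58.6
```

Request:
{"api": "jog_arm", "payload": {"motion": [[0,0,0,0,0,1,10],[0,0,0,0,0,2,10],[0,0,0,0,0,3,10],[0,0,0,0,0,4,10],[0,0,0,0,0,5,10],[0,0,0,0,0,6,10],[0,0,0,0,0,6,10]]}}

```text
t: 10.48
eef_pos: [0.5563, 0.1183, 0.1712]
tool_rot: [-0.0, 0.726, 0.687, -0.0]
contact_force: [-0.9, 0.0, -1.0]
gripper_width: 0.199
grasp_force: 58.6
```

Request:
{"api": "jog_arm", "payload": {"motion": [[0,0,0,0,0,0.5,10],[0,0,0,0,0,1,10],[0,0,0,0,0,1.5,10],[0,0,0,0,0,2,10],[0,0,0,0,0,2,10]]}}

```text
t: 11.1
eef_pos: [0.5566, 0.1182, 0.1697]
tool_rot: [-0.0, 0.726, 0.687, 0.0]
contact_force: [-1.6, -0.9, 4.4]
gripper_width: 0.201
grasp_force: 59.4
```

Request:
{"api": "jog_arm", "payload": {"motion": [[0,0,0,-0.7,0,0.3,10],[0,0,0,-1.4,0,0.3,10],[0,0,0,-2,0,0.3,10],[0,0,0,-2,0,0.3,10]]}}

```text
t: 11.6
eef_pos: [0.5566, 0.1177, 0.1696]
tool_rot: [-0.001, 0.726, 0.688, 0.001]
contact_force: [-1.4, 2.7, 5.8]
gripper_width: 0.197
grasp_force: 59.6
```

Request:
{"api": "jog_arm", "payload": {"motion": [[0,0,0,-1,0,0,10],[0,0,0,-2,0,0,10],[0,0,0,-3,0,0,10],[0,0,0,-3,0,0,10]]}}

```text
t: 12.1
eef_pos: [0.5559, 0.1129, 0.1686]
tool_rot: [-0.0, 0.726, 0.687, -0.0]
contact_force: [-0.2, 0.2, -2.0]
gripper_width: 0.2
grasp_force: 58.5
```

Request:
{"api": "jog_arm", "payload": {"motion": [[0,0,0,0,0,0.7,10],[0,0,0,0,0,1.4,10],[0,0,0,0,0,2.1,10],[0,0,0,0,0,2.8,10],[0,0,0,0,0,2.8,10]]}}

```text
t: 12.72
eef_pos: [0.5561, 0.1134, 0.1661]
tool_rot: [-0.0, 0.726, 0.687, 0.0]
contact_force: [0.1, 1.1, -1.7]
gripper_width: 0.2
grasp_force: 58.6
```

Request:
{"api": "jog_arm", "payload": {"motion": [[0,0,0,0,0,1,10],[0,0,0,0,0,2,10],[0,0,0,0,0,3,10],[0,0,0,0,0,4,10],[0,0,0,0,0,5,10],[0,0,0,0,0,6,10],[0,0,0,0,0,6,10]]}}

```text
t: 13.6
eef_pos: [0.5566, 0.1135, 0.1605]
tool_rot: [0.0, 0.726, 0.687, 0.001]
contact_force: [0.9, 2.4, 1.3]
gripper_width: 0.2
grasp_force: 59.0
```

Request:
{"api": "jog_arm", "payload": {"motion": [[0,0,0,0.5,0.2,1,10],[0,0,0,0.5,0.2,2,10],[0,0,0,0.5,0.2,3,10],[0,0,0,0.5,0.2,4,10],[0,0,0,0.5,0.2,4,10]]}}

```text
t: 14.22
eef_pos: [0.557, 0.114, 0.1564]
tool_rot: [0.0, 0.726, 0.687, 0.001]
contact_force: [3.1, 3.4, 2.2]
gripper_width: 0.2
grasp_force: 59.0
```

Request:
{"api": "jog_arm", "payload": {"motion": [[0,0,0,0.8,0.8,1,10],[0,0,0,0.8,0.8,2,10],[0,0,0,0.8,0.8,3,10],[0,0,0,0.8,0.8,4.5,10],[0,0,0,0.8,0.8,6,10],[0,0,0,0.8,0.8,7,10],[0,0,0,0.8,0.8,7,10]]}}

```text
t: 15.1
eef_pos: [0.5571, 0.1143, 0.1492]
tool_rot: [-0.0, 0.726, 0.687, -0.0]
contact_force: [0.3, 2.5, 2.7]
gripper_width: 0.205
grasp_force: 59.3
```

Request:
{"api": "jog_arm", "payload": {"motion": [[0,0,0,0.7,0,1.5,10],[0,0,0,0.7,0,3,10],[0,0,0,0.7,0,4.5,10],[0,0,0,0.7,0,6,10],[0,0,0,0.7,0,7.5,10],[0,0,0,0.7,0,9,10],[0,0,0,0.7,0,9,10]]}}

```text
t: 15.98
eef_pos: [0.5571, 0.1145, 0.1401]
tool_rot: [0.0, 0.726, 0.687, -0.0]
contact_force: [0.8, -0.2, 2.8]
gripper_width: 0.205
grasp_force: 59.2
```

Now the key's mouth, in fine steps.

Request:
{"api": "jog_arm", "payload": {"motion": [[0,0,0,0,0.1,0.7,10],[0,0,0,0,0.1,1.4,10],[0,0,0,0,0.1,2.1,10],[0,0,0,0,0.1,2.8,10],[0,0,0,0,0.1,3.5,10],[0,0,0,0,0.1,3.5,10]]}}

```text
t: 16.73
eef_pos: [0.5571, 0.1145, 0.1366]
tool_rot: [0.0, 0.726, 0.687, -0.0]
contact_force: [1.2, -0.3, 4.3]
gripper_width: 0.197
grasp_force: 59.3
```

Request:
{"api": "jog_arm", "payload": {"motion": [[0,0,0,0,0.3,1,10],[0,0,0,0,0.3,2,10],[0,0,0,0,0.3,3,10],[0,0,0,0,0.3,4,10],[0,0,0,0,0.3,4,10]]}}

```text
t: 17.35
eef_pos: [0.5571, 0.1145, 0.1326]
tool_rot: [-0.0, 0.726, 0.687, -0.001]
contact_force: [-0.6, -0.2, 5.1]
gripper_width: 0.201
grasp_force: 59.4
```

Request:
{"api": "jog_arm", "payload": {"motion": [[0,0,0,0,0,0.7,10],[0,0,0,0,0,1.4,10],[0,0,0,0,0,2.1,10],[0,0,0,0,0,2.8,10],[0,0,0,0,0,3.3,10],[0,0,0,0,0,3.3,10]]}}

```text
t: 18.1
eef_pos: [0.557, 0.1145, 0.13]
tool_rot: [-0.0, 0.726, 0.687, -0.001]
contact_force: [-4.2, -1.2, 13.3]
gripper_width: 0.201
grasp_force: 60.8
```

Request:
{"api": "jog_arm", "payload": {"motion": [[0,0,0,0,-0.3,0.4,10],[0,0,0,0,-0.3,0.4,10]]}}

```text
t: 18.35
eef_pos: [0.557, 0.1145, 0.13]
tool_rot: [-0.0, 0.726, 0.687, -0.0]
contact_force: [-2.9, -1.1, 16.4]
gripper_width: 0.197
grasp_force: 61.1
```

```bash
python3 - <<'E'
from h import *
s=bot.read_camera("scene");o=bot.get_obs();e=o["eef_pos"];print(e,o["contact_force"],o["torque"])
cv2.imwrite("pics/c6.png",crop(s,385,195,100,80,8))
print([ (d["xy"],d["score"]) for d in bot.tip_of("ring_tab",s)[:3]])
E
```

```text
[0.55703409 0.11454442 0.12999436] [-4.7674924  -1.37446072 15.95040458] [-0.34990686  0.88745454  0.0843357 ]
[([405.3, 226.0], 0.72), ([251.1, 246.1], 0.6), ([189.9, 245.2], 0.44)]
```

View pics/c6.png

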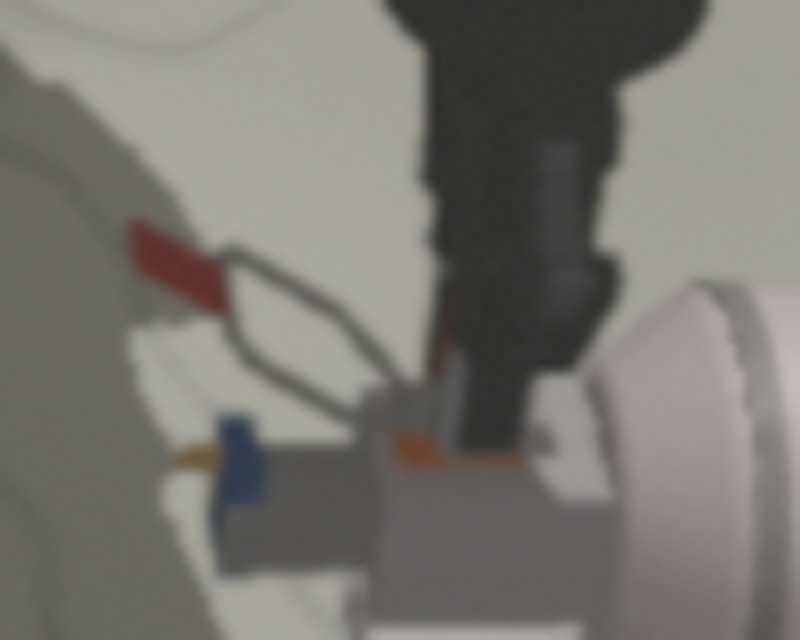

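The flange sits flat on the hub at crop (460,460), at z 0.122, with 16 N on it. The ring is still open, its tab at crop (180,270). I release and go up.

Request:
{"api": "jog_arm", "payload": {"motion": [[0,0,0,0,0,-0.5,10],[0,0,0,0,0,-0.5,20],[0,0,0,0,0,-0.5,32],[0,0,0,0,0,-0.5,36],[0,0,0,0,0,-0.5,36],[0,0,0,0,0,-10,36],[0,0,0,0,0,-30,36],[0,0,0,0,0,-60,36],[0,0,0,0,0,-85,36],[0,0,0,0,0,-85,36]]}}

```text
t: 19.7
eef_pos: [0.5587, 0.1153, 0.2164]
tool_rot: [0.001, 0.726, 0.687, 0.002]
contact_force: [-0.1, -0.1, -0.4]
gripper_width: 0.421
grasp_force: 0.0
```

Request:
{"api": "jog_arm", "payload": {"motion": [[0,0,0,0,0,0,10],[0,0,0,-15,0,0,0],[0,0,0,-40,0,0,0],[0,0,0,-65,0,0,0],[0,0,0,-85,0,0,0],[0,0,0,-91,0,0,0],[0,0,0,-91,0,0,0]]}}

```text
t: 20.58
eef_pos: [0.5523, 0.0243, 0.2138]
tool_rot: [-0.0, 0.726, 0.687, -0.0]
contact_force: [0.5, 0.3, 0.0]
gripper_width: 0.0
grasp_force: 0.0
```

```bash
python3 - <<'E'
from h import *
s=bot.read_camera("scene");o=bot.get_obs();e=o["eef_pos"];print(e,o["contact_force"],o["gripper_width"])
print(proj(s,[e,[.557,.1145,.122]]).round(1).tolist(),[ (d["xy"],d["score"]) for n in("ring_tab","linchpin") for d in bot.tip_of(n,s)[:2]])
cv2.imwrite("pics/c7.png",crop(s,385,195,100,80,8))
E
```

```text
[0.5523631  0.02499662 0.21384883] [-0.24642668  0.04082108 -0.11600298] -0.0019281582494618259
[[401.4, 214.0], [443.2, 249.7]] [([251.5, 245.8], 0.69), ([444.5, 250.6], 0.98), ([290.8, 252.2], 0.77)]
```

View pics/c7.png

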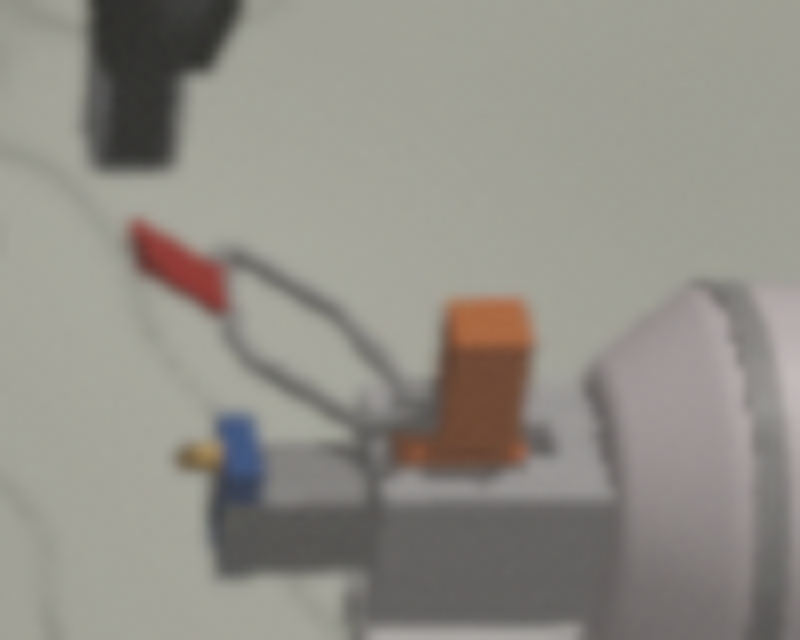

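The pin stands upright and home (head at crop (487,320), flange flat). The fingers are above the tab's outer end (135,220), and the nub tip at (178,457) leaves 6–7 mm clear of the fingers' inner edge. I push the tab down.

Request:
{"api": "jog_arm", "payload": {"motion": [[0,0,0,-1,0,12,0],[0,0,0,-1,0,22,0],[0,0,0,-1,0,30,0],[0,0,0,-1,0,38,0],[0,0,0,-1,0,46,0],[0,0,0,-1,0,54,0],[0,0,0,-1,0,62,0],[0,0,0,-1,0,69,0],[0,0,0,-1,0,74,0],[0,0,0,-1,0,74,0]]}}

```text
t: 21.98
eef_pos: [0.552, 0.0233, 0.1396]
tool_rot: [-0.0, 0.726, 0.687, -0.0]
contact_force: [0.3, -0.1, -0.6]
gripper_width: -0.0
grasp_force: 0.0
```

Request:
{"api": "jog_arm", "payload": {"motion": [[0,0,0,0,0,3,0],[0,0,0,0,0,6,0],[0,0,0,0,0,9,0],[0,0,0,0,0,12,0],[0,0,0,0,0,15,0],[0,0,0,0,0,18,0],[0,0,0,0,0,20,0],[0,0,0,0,0,20,0]]}}

```text
t: 22.98
eef_pos: [0.5523, 0.0234, 0.12]
tool_rot: [-0.0, 0.726, 0.687, 0.0]
contact_force: [0.3, 0.2, 2.1]
gripper_width: 0.002
grasp_force: 0.7
```

```bash
python3 - <<'E'
from h import *
s=bot.read_camera("scene");o=bot.get_obs();print(o["eef_pos"],o["contact_force"])
cv2.imwrite("pics/c8.png",crop(s,385,195,100,80,8))
E
```

```text
[0.55229989 0.02340418 0.120062  ] [-0.37972484  0.32898525  1.26284789]
```

View pics/c8.png

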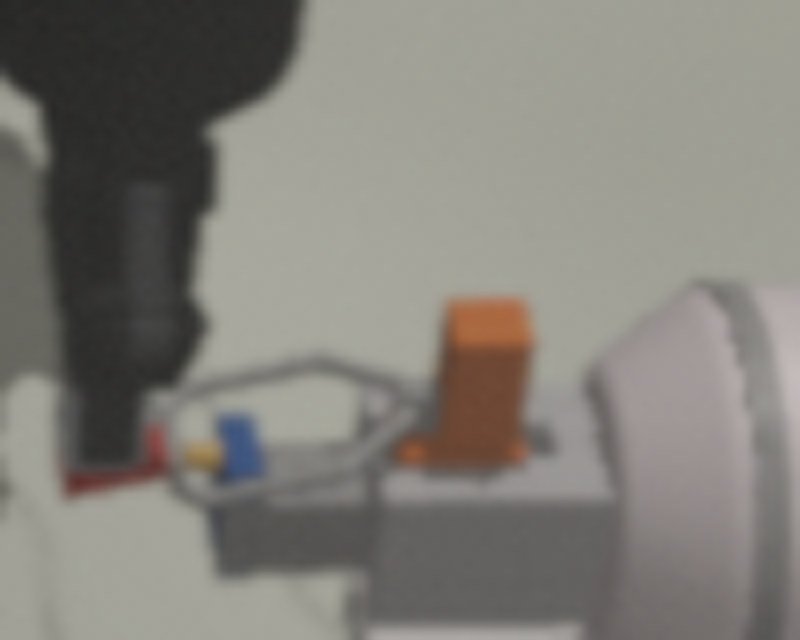

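The ring lies around the cap, its bar at crop (170,450) just at the nub, and the fingers press the tab at (110,475) well clear of the nub. I push it past in small steps.

Request:
{"api": "jog_arm", "payload": {"motion": [[0,0,0,0,0,2,0],[0,0,0,0,0,4,0],[0,0,0,0,0,6,0],[0,0,0,0,0,8,0],[0,0,0,0,0,10,0],[0,0,0,0,0,12,0],[0,0,0,0,0,12,0]]}}

```text
t: 23.9
eef_pos: [0.5517, 0.0232, 0.1075]
tool_rot: [-0.0, 0.726, 0.687, -0.001]
contact_force: [0.4, 0.5, -0.5]
gripper_width: -0.006
grasp_force: 0.0
```

Request:
{"api": "jog_arm", "payload": {"motion": [[0,0,0,0,0,1.5,0],[0,0,0,0,0,3,0],[0,0,0,0,0,4.5,0],[0,0,0,0,0,5,0],[0,0,0,0,0,5,0],[0,0,0,0,0,5,0]]}}

```text
t: 24.65
eef_pos: [0.5522, 0.0233, 0.103]
tool_rot: [-0.0, 0.726, 0.687, -0.0]
contact_force: [1.0, -0.8, -0.2]
gripper_width: 0.002
grasp_force: 0.0
```

Request:
{"api": "jog_arm", "payload": {"motion": [[0,0,0,-2,0,-5,0],[0,0,0,-5,0,-30,0],[0,0,0,-10,0,-70,0],[0,0,0,-30,0,-110,0],[0,0,0,-50,0,-130,0],[0,0,0,-50,0,-130,0],[0,0,0,-50,0,-130,0]]}}

```text
t: 25.52
eef_pos: [0.549, -0.0256, 0.2321]
tool_rot: [-0.001, 0.726, 0.688, -0.0]
contact_force: [-0.1, -0.6, -1.3]
gripper_width: 0.001
grasp_force: 0.0
```

```bash
python3 - <<'E'
from h import *
s=bot.read_camera("scene");o=bot.get_obs();print(o["eef_pos"],o["contact_force"])
cv2.imwrite("pics/c9.png",crop(s,385,195,100,80,8))
u=np.array([.058,.998,0]);h=np.array([.557,.1145,.136])-.018*u
for a in(1.8,1.9,2.0,2.05,2.1,2.18): print(a,[((q-[385,195]+.5)*8).round().tolist() for q in proj(s,[h+r*(-np.sin(a)*u+np.cos(a)*np.array([0,0,1])) for r in(.058,.087)])])
E
```

```text
[ 0.54885989 -0.02531695  0.23177303] [-0.16349845  0.69904663  0.55817394]
1.8 [[170.0, 443.0], [55.0, 464.0]]
1.9 [[175.0, 460.0], [63.0, 489.0]]
2.0 [[182.0, 476.0], [74.0, 513.0]]
2.05 [[186.0, 483.0], [80.0, 524.0]]
2.1 [[191.0, 491.0], [88.0, 535.0]]
2.18 [[200.0, 502.0], [101.0, 552.0]]
```

View pics/c9.png

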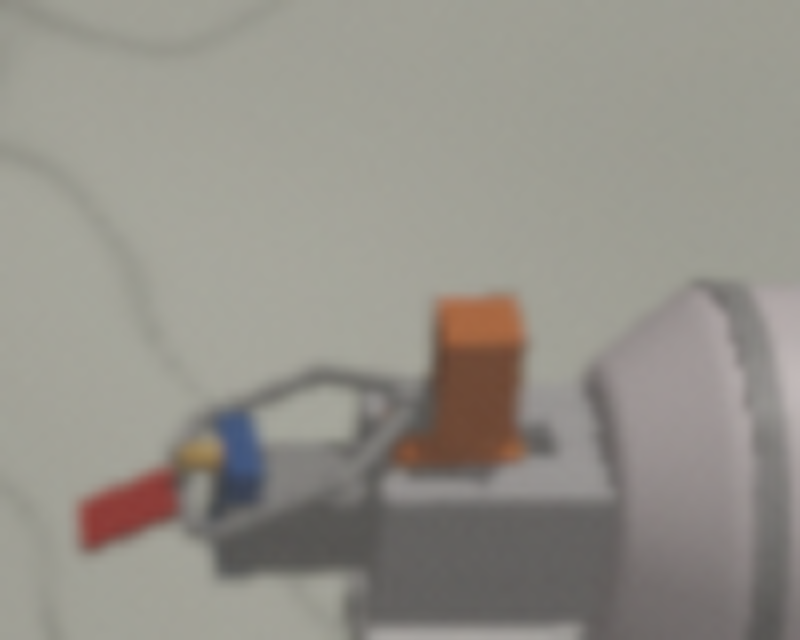

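The ring lies past the nub: the tab's outer end at crop (85,526) matches an angle of about 2.07. The nub at (200,455) sits above the bar, the pin stands upright with its flange on the hub, and the gripper is clear. Handing in.

```bash
python3 -c "
from station import bot
print(bot.hand_in())"
```

```text
the job is handed in; nothing more can be done
None
```

I pushed the orange linchpin fully home in the hub and swung its ring past the brass nub to about 2.07 rad, judged from the last picture. The gripper is clear and the job is handed in; no verdict came back.

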